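# Refit the turntable knob on its D-shaft and hold it down

### The arm

A 6-joint arm with a two-finger parallel gripper is mounted at the origin on the work surface. World frame = base frame: x ahead of the robot, y to its left, z up, the work surface at z = 0. Lengths are in mm, angles in rad, forces in N, time in s.
With the tool pointing down it reaches from about 350 to 775 mm from the base axis. Payload 7.3 kg.
Tool frame: the origin (TCP) lies at the centre of the arm's flange, where the gripper is bolted on; the fingertips stand 178 mm ahead of it and the grasp point (between the pads) lies 159 mm ahead of it; z points along the fingers, y is the direction in which the jaws open and shut (so a half turn about z gives the same grasp; the last joint's range is limited). The gripper opens to 92 mm and grips with 3 to 60 N. Pads are 19 mm wide; open, the fingers measure 130 mm over their backs; the gripper's body (75 mm by 190 mm) begins 47 mm behind the grasp point.
Start: joints at [0.977, 0.342, 1.524, -0, 1.275, -0.146], TCP at [227.296, 473.249, 404.741] pointing down, gripper open.
Joint ranges: [-2.53, 2.53], [-0.77, 2.02], [0.04, 2.7], [-1, 4.14], [0.28, 2.66], [-3.11, 3.11]. Speed limits (rad/s): [2.57, 2.57, 3.14, 3.14, 3.14, 3.14].

### API

Orientations are given as [roll, pitch, yaw] about the fixed x, y, z axes, in that order (R = Rz(yaw) Ry(pitch) Rx(roll)).
In Python, from plant import get_obs, capture, close_job gives the robot as it stands. The module is installed in compiled form; this text tells all that it offers.
- The arm moves only by the shell command python3 -m pendant 'ROWS'. ROWS is JSON, a list of rows, each a list of 3 entries, a list of its own where there are three numbers: the shift along the tool's x, y, z in m, then the turn, a rotation vector about the tool's x, y, z in rad, then the finger opening in m, from 0 to 0.0918. In form: [[[tx, ty, tz], [wx, wy, wz], fingers], ...]. A call has 1 to 10 rows; each row is the pose to reach, as a shift and turn from the pose commanded when the call began, along the tool's axes at that moment; what a row does not reach only later rows make up. A row lasts 1/12 s, in which the tool goes at most 41.7 mm and 7.16 degrees, less where a joint would pass 70% of its speed; a pose out of reach is approached as far as the arm can. A call with a gripper value outside its range is refused whole. The fingers move at their own pace and stop on an object; the grip force is fixed at half the most. Time passes only in rows, so rows that repeat a pose let the fingers close. It gives the time, the measured TCP pose, the force and the opening at its end, in the units of the state.
- get_obs(): the state, without advancing time (a new reading comes with each control period).
- capture(name): name is "scene" or "top" or "wrist"; returns a dict with "color" (420x560x3 uint8, red, green, blue), "mtx" (3x3 intrinsics, pixels), "rvec" (rotation vector, rad) and "tvec" (3), from world to camera coordinates, as OpenCV has them. Camera axes: x right, y down, z forward; pixel columns grow to the right and rows downward; lengths in mm; the calibration is good to about 2 mm. A picture is of the moment at which its call begins. There is no depth.
- close_job(): hands the job in, once; it reports no verdict.
The state is a dict: "time": time; "joint_positions": joint angles; "dq": joint speeds; "tau": joint torques, N m; "tool_pos": TCP position; "tcp_rot": TCP orientation; "contact_force": force on the tool from outside, world axes, zero at the start; "moment": the same for the moment, N m; "grip_width": finger opening in mm.
Only numpy, scipy, OpenCV 4.12 (cv2) and the standard library are available. Lean on these libraries where they do the work, as an engineer would, in place of code of your own. Each camera call takes 0.05 s, during which the arm holds its last target. There are 200 camera calls.

### The job

The knob has come off the turntable organizer. First press the brake button on the turntable's base fully down and let it spring back, to park the tray, then pick up the knob, turn it so its D-shaped bore matches the D-shaft in the middle of the tray, push it onto the shaft all the way down against the spring collar, and finish still holding it pressed fully down there (do not let go). Leave the tray parked and the other things on the tray and shelf standing where they are.

Things in the scene. Friction and masses are not known exactly. Their poses are not given: they have to be found in the camera images.
- knob_center (a point): The loose knob: black, round, fluted, 41 mm across, 46 mm tall, 55 to 100 g, standing on the shelf, bore down. This point is on its axis, 23 mm above its underside (half-way up); z up its axis; x points to the side where the bore has its flat. A light metal pointer rib on its top (20 x 4 mm, 3 mm high) runs from the middle outwards along that x.
- shaft_tip (a point): Tip of the upright steel D-shaft in the middle of the tray, on its axis, 102 mm above the shelf; z up; x points squarely out of its flat. 18 mm across, flat 4.5 mm from the axis; the top 4 mm taper to 0.7. It stands 24 mm out of the spring collar. The knob goes on only with its x within about 10 degrees of this x. Knob resting on the collar: knob_center 1 mm below this point; fully pressed: 7 mm below.
- collar (a joint): Aluminium ring 38 mm across, 8 mm high, round the foot of the shaft, on a spring: its travel down in m, 0 at rest (top 24 mm below the shaft's tip), 0.006 fully pressed on its stop. It pushes back with 3 N at the start and 9 N fully pressed, so the unheld knob springs back up with it.
- brake (a joint): The brake button's travel down in m: 0 released, 0.006 fully down.
- brake_top (a point): Centre of the top of the brake button, 38 mm above the shelf: white, round, 28 mm across, 10 mm proud of its 44 mm round housing on the grey pod that sticks out of the turntable's base, 150 mm from the shaft's axis in the shaft's -y direction. 6 mm travel; 1.5 N starts it, 5 N takes it fully down; it springs back when let go.
- organizer: Fixed base of the turntable, on the shelf; origin on the turntable's axis at shelf height. The round white tray on it is 220 mm across, its floor 24 mm and its rim 38 mm above the shelf; a grey column 32 mm across carries the shaft. The base itself cannot move.
- tray (a joint): Angle of the tray in the base (rad, 0 at the start, anticlockwise from above). It is stiff: it takes 0.35 N m to turn.
- dropper: closed amber glass dropper bottle, 28 mm across, 88 mm tall, standing on the tray; origin at the centre of its underside
- clipper: chrome nail clipper lying on the tray, 60 x 12 x 10 mm; origin at the centre of its underside, x along it
- floss: mint plastic floss case lying on the tray, 46 x 40 x 15 mm; origin at the centre of its underside
- cup: white ceramic cup, 74 mm across and 95 mm tall, with a toothbrush standing in it (fixed in it) to 180 mm, on the shelf; origin at the centre of its underside
- tin: round aluminium cream tin, 58 mm across, 30 mm tall, on the shelf; origin at the centre of its underside
- comb: black comb lying on the shelf, 120 mm along its y, 33 mm wide, 5 mm thick; origin at its middle on the underside
- balm: lip balm stick standing on the shelf, 19 mm across, 66 mm tall; origin at the centre of its underside
- knob: The same knob, with its origin at the centre of its underside (the bore's mouth); same axes as knob_center. The bore is D-shaped and blind, 33 mm deep: 21 mm across, its flat 6 mm from the axis on the +x side.
Things that resemble listed ones, but are neither listed nor needed, are in the scene too. Of the things that look like the knob, the smallest one is meant.

How it is judged:
By the outcome, as a careful person would: the job done as asked, in the order asked, and still so for the second after the job is handed in, while the arm keeps its last pose, push and grip.
It also fails if it takes over 58 s, if anything falls off the work surface, if the arm or the gripper's body presses on something with over 40 N, if the wrist force passes 120 N, or if a joint passes its speed limit or range.

## Working session

There is one attempt and no reset: what is moved stays moved. The work goes in short steps, Python scripts to look and compute and a shell command to move; the robot and the scene stay as the last step left them, time stands still between calls to the robot, and variables do not carry over. Pictures are saved under pics/ and viewed, about 8 in all and at most 12, crops included, and the job is handed in when it is done.

```bash
mkdir -p pics
cat > h.py <<'E'
import numpy as np, cv2
from plant import get_obs, capture
def snap(cam,name):
    c=capture(cam); cv2.imwrite(f'pics/{name}.png',c['color'][:,:,::-1]); np.savez(f'pics/{name}.npz',**{k:np.array(v) for k,v in c.items()}); return c
def load(name): return np.load(f'pics/{name}.npz')
def ray(c,u,v,z):
    R=cv2.Rodrigues(np.array(c['rvec'],float))[0]; t=np.array(c['tvec'],float).ravel()
    o=-R.T@t; d=R.T@np.linalg.inv(c['mtx'])@[u,v,1]
    return o+d*(z-o[2])/d[2]
def proj(c,p):
    return cv2.projectPoints(np.array(p,float).reshape(-1,1,3),np.array(c['rvec'],float),np.array(c['tvec'],float),np.array(c['mtx'],float),None)[0].reshape(-1,2)
E
python3 - <<'E'
from h import *
a=snap('scene','s1');b=snap('top','t1');w=snap('wrist','w1')
cv2.imwrite('pics/st.png',cv2.resize(np.vstack([a['color'],b['color']])[:,:,::-1],(400,600)))
o=get_obs();print(o)
for c in (a,b,w):
    R=cv2.Rodrigues(np.array(c['rvec'],float))[0];print(-R.T@np.array(c['tvec']).ravel(), c['mtx'][0])
E
```

```text
{'time': 0.15, 'joint_positions': array([ 9.77005737e-01,  3.42553653e-01,  1.52476987e+00, -2.95830737e-05,
        1.27540417e+00, -1.45997160e-01]), 'dq': array([-2.57894148e-04, -2.73961649e-03, -2.09422566e-03, -7.67344003e-04,
       -3.21849082e-04, -2.50340106e-05]), 'tau': array([ 2.60112502e-03, -4.31472123e+01, -2.44352764e+01,  7.17995083e-02,
        5.37744944e-02, -6.19862203e-05]), 'tool_pos': array([227.24185201, 473.16664011, 404.2188611 ]), 'tcp_rot': array([-3.14046557e+00, -1.37133310e-04,  2.69380777e+00]), 'contact_force': array([ 0.27343842, -0.21762533, -0.70108323]), 'moment': array([-0.00221845,  0.00151691,  0.00442838]), 'grip_width': 92.20916523894685}
[1044.60575468  571.26785378  699.09854973] [409.50133943   0.         278.37165262]
[ 415.93663129 -103.10526767  903.15045495] [406.23937316   0.         276.42609424]
[166.34642581 503.05552498 384.35854422] [333.52218504   0.         280.85422184]
```

View pics/t1.png

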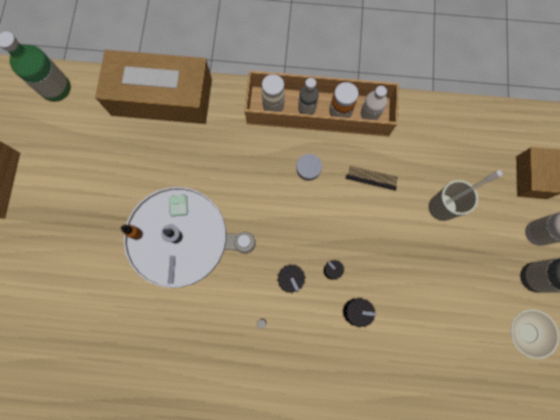

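View pics/s1.png

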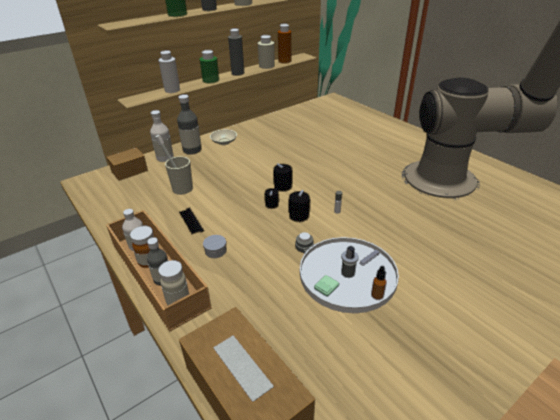

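Top view: turntable with shaft at about (171,233), brake button (245,242), dropper (131,231), clipper (171,268), floss (178,205). There are three knob-like things, at (291,279), (334,270) and (360,312). The one at (334,270) looks smallest in both views, so I'll confirm it in a crop.

Run:
```python
from h import *
t=load('t1');s=load('s1')
a=cv2.resize(t['color'][190:290,110:260],(800,533),interpolation=2)[:, :, ::-1]
b=cv2.resize(t['color'][250:335,270:390],(400,283),interpolation=2)[:,:,::-1]
c=cv2.resize(s['color'][155:225,255:325],(283,283),interpolation=2)[:,:,::-1]
im=np.zeros((600,800,3),np.uint8); im[:315,:473]=cv2.resize(a,(473,315)); im[317:,:400]=b; im[317:,400:683]=c
# dets at height
cv2.imwrite('pics/crop.png',im)
for n,u,v,z in [('A',291,279,46),('B',334,270,46),('C',360,312,46),('shaft',171,230,102),('brake',245,242,38),('tray',176,237,38),('cuptop',459,198,95),('tin',309,167,30),('balm',262,323,66)]:
    print(n,ray(t,u,v,z).round(1))
```

```text
A [ 463.6 -127.9   46. ]
B [ 490.8 -216.    46. ]
C [ 410.1 -275.    46. ]
shaft [534.5 121.4 102. ]
brake [533.1 -22.8  38. ]
tray [529.8 126.4  38. ]
cuptop [ 657.4 -454.7   95. ]
tin [ 717.1 -146.7   30. ]
balm [370.2 -77.2  66. ]
```

View pics/crop.png

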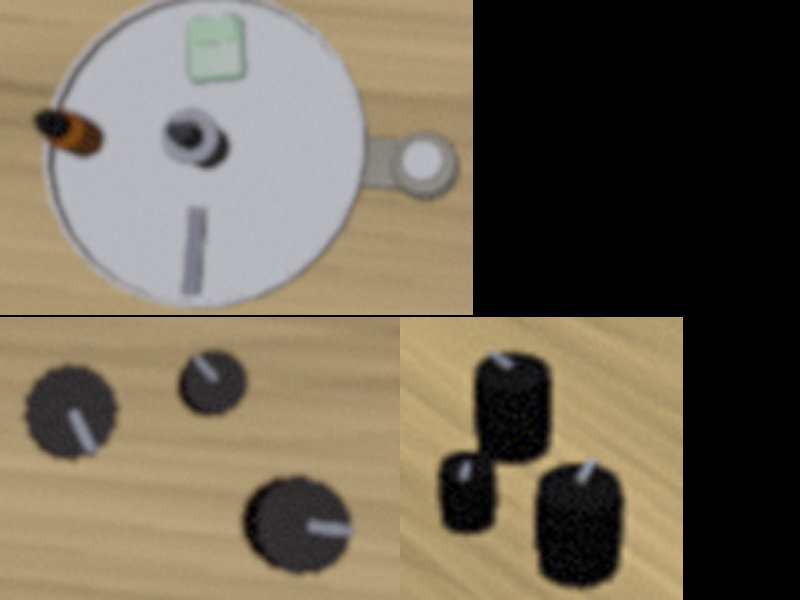

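Confirmed: the knob at (334,270), world ≈ (491,-216), is the smallest and its rib points at a yaw of about 41°. The shaft x has a yaw of about 0°, since the brake lies in -y of it. Next I'll move above the brake and look with the wrist camera.

```bash
cat >> h.py <<'E'
from scipy.spatial.transform import Rotation as Ro
def go(x,y,z,yaw):
    o=get_obs(); R0=Ro.from_euler('xyz',o['tcp_rot']); R1=Ro.from_euler('xyz',[np.pi,0,np.radians(yaw)])
    d=R0.inv().apply(np.array([x,y,z])-o['tool_pos'])/1000
    print('shift',d.round(4),'rot',(R0.inv()*R1).as_rotvec().round(4),'pos',o['tool_pos'].round(1),'yaw',np.degrees(o['tcp_rot']).round(2),'F',o['contact_force'].round(1),'t',round(o['time'],2),'w',round(o['grip_width'],1))
E
python3 -c "
from h import *
go(533,-23,330,71)"
```

```text
shift [-0.4904 -0.3148  0.0745] rot [-1.0000e-03  7.0000e-04  1.4546e+00] pos [227.2 473.2 404.2] yaw [-1.7994e+02 -1.0000e-02  1.5434e+02] F [ 0.3 -0.2 -0.7] t 0.15 w 92.2
```

```bash
R='[-0.49,-0.315,0.0745],[0,0,1.4546],0]'; python3 -m pendant '[[[-0.49,-0.315,0.0745],[0,0,1.4546],0],[[-0.49,-0.315,0.0745],[0,0,1.4546],0],[[-0.49,-0.315,0.0745],[0,0,1.4546],0],[[-0.49,-0.315,0.0745],[0,0,1.4546],0],[[-0.49,-0.315,0.0745],[0,0,1.4546],0],[[-0.49,-0.315,0.0745],[0,0,1.4546],0],[[-0.49,-0.315,0.0745],[0,0,1.4546],0],[[-0.49,-0.315,0.0745],[0,0,1.4546],0],[[-0.49,-0.315,0.0745],[0,0,1.4546],0],[[-0.49,-0.315,0.0745],[0,0,1.4546],0]]'; python3 -c "
from h import *
go(533,-23,330,71)"
```

```text
time: 0.98
tool_pos: [444.5, 119.3, 351.6]
tcp_rot: [3.142, -0.0, 1.437]
contact_force: [0.6, 0.3, -0.2]
grip_width: 29.6
shift [-0.1293  0.1067  0.0216] rot [ 0.     -0.0002  0.1983] pos [444.5 119.3 351.6] yaw [ 1.800e+02 -1.000e-02  8.236e+01] F [ 0.6  0.3 -0.2] t 0.98 w 29.6
```

```bash
python3 -m pendant '[[[-0.115,0.095,0.021],[0,0,0.19],0],[[-0.115,0.095,0.021],[0,0,0.19],0],[[-0.115,0.095,0.021],[0,0,0.19],0],[[-0.115,0.095,0.021],[0,0,0.19],0],[[-0.115,0.095,0.021],[0,0,0.19],0],[[-0.115,0.095,0.021],[0,0,0.19],0],[[-0.115,0.095,0.021],[0,0,0.19],0]]'; python3 -c "
from h import *
go(533,-23,330,71)
w=snap('wrist','w2')
print(proj(w,[[533,-23,38],[533,122,102],[491,-216,46]]))
"
```

```text
time: 1.57
tool_pos: [523.1, -4.4, 330.6]
tcp_rot: [-3.14, -0.0, 1.254]
contact_force: [-0.2, -0.3, -0.9]
grip_width: 0.7
shift [-0.0146  0.0152  0.0005] rot [-0.0014 -0.0002  0.0145] pos [523.1  -4.4 330.6] yaw [-1.7992e+02 -1.0000e-02  7.1830e+01] F [-0.2 -0.3 -0.9] t 1.57 w 0.7
[[302.02667879 218.88807363]
 [232.31738373  17.61987809]
 [320.52068895 415.04018498]]
```

View pics/w2.png

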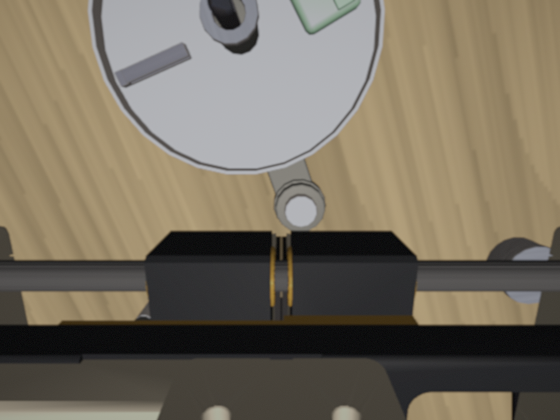

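The wrist view shows the brake button at (301,212), the collar at about (230,14) and the clipper (153,64). The gripper hides the lower half.

```bash
python3 -c "
from h import *
w=load('w2');print(ray(w,301,211,38),ray(w,229,14,78))
p=ray(w,301,211,38)
go(p[0],p[1],225,71)
"
```

```text
[534.2527173  -16.07843137  38.        ] [530.7312311  131.77579254  78.        ]
shift [-0.0081  0.0146  0.1059] rot [-0.0008 -0.0002  0.0155] pos [523.   -3.9 330.9] yaw [-1.7995e+02 -1.0000e-02  7.1890e+01] F [-1.  -0.1  0.4] t 1.62 w 0.2
```

```bash
python3 -m pendant '[[[-0.011,0.0155,0.105],[0,0,0.0155],0],[[-0.011,0.0155,0.105],[0,0,0.0155],0],[[-0.011,0.0155,0.105],[0,0,0.0155],0],[[-0.011,0.0155,0.105],[0,0,0.0155],0],[[-0.011,0.0155,0.105],[0,0,0.0155],0],[[-0.011,0.0155,0.105],[0,0,0.0155],0]]'; python3 -c "
from h import *
w=snap('wrist','w3');s=snap('scene','s3')
go(533,-19,210,71)
print(proj(w,[[533,-19,38]]),proj(s,[533,-19,38]))
cv2.imwrite('pics/c3.png',np.hstack([cv2.resize(w['color'][150:330,180:420],(400,300)),cv2.resize(s['color'][180:285,235:375],(400,300),interpolation=2)])[:,:,::-1])
"
```

```text
time: 2.12
tool_pos: [535.2, -19.2, 227.6]
tcp_rot: [3.139, -0.001, 1.24]
contact_force: [-0.9, -0.5, 0.9]
grip_width: 0.3
shift [-0.0003 -0.0025  0.0181] rot [ 0.0039 -0.0008  0.0001] pos [535.4 -19.5 228.1] yaw [ 1.7978e+02 -4.0000e-02  7.1010e+01] F [-0.6 -1.   0.5] t 2.22 w 0.3
[[280.35715686 248.06814349]] [[305.41276256 234.3207503 ]]
```

View pics/c3.png

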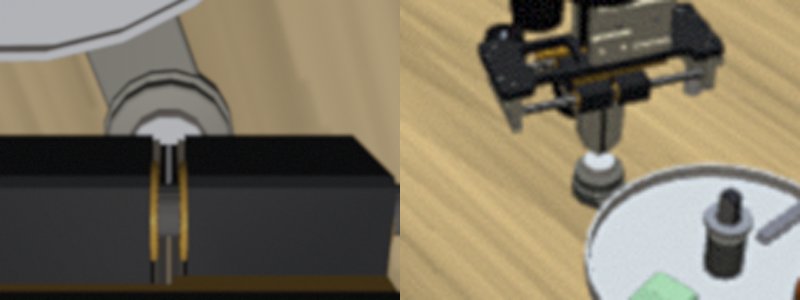

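The closed fingertips are centred over the white button in both views. Pressing now.

```bash
python3 -m pendant '[[[0,0,0.008],[0,0,0],0],[[0,0,0.012],[0,0,0],0],[[0,0,0.014],[0,0,0],0],[[0,0,0.016],[0,0,0],0],[[0,0,0.017],[0,0,0],0],[[0,0,0.018],[0,0,0],0],[[0,0,0.018],[0,0,0],0],[[0,0,0.018],[0,0,0],0]]'; python3 -m pendant '[[[0,0,0.001],[0,0,0],0],[[0,0,0.001],[0,0,0],0],[[0,0,0.001],[0,0,0],0]]';  python3 -m pendant '[[[0,0,0.001],[0,0,0],0],[[0,0,0.001],[0,0,0],0],[[0,0,0.001],[0,0,0],0]]'
```

```text
time: 2.88
tool_pos: [535.2, -20.0, 209.9]
tcp_rot: [3.139, -0.001, 1.238]
contact_force: [-3.5, 1.4, 19.7]
grip_width: 0.3
time: 3.13
tool_pos: [535.2, -20.0, 209.8]
tcp_rot: [3.139, -0.001, 1.238]
contact_force: [-6.8, 2.3, 27.4]
grip_width: 0.6
time: 3.38
tool_pos: [535.1, -20.0, 209.6]
tcp_rot: [3.138, -0.001, 1.238]
contact_force: [-8.6, 2.4, 34.3]
grip_width: 0.1
```

The button is on its stop: z has stopped at 209.8 and the force has risen well past 5 N. Releasing.

```bash
python3 -m pendant '[[[0,0,-0.006],[0,0,0],0],[[0,0,-0.02],[0,0,0],0],[[0,0,-0.06],[0,0,0],0],[[0,0,-0.1],[0,0,0],0.065],[[0,0,-0.12],[0,0,0],0.065],[[0,0,-0.12],[0,0,0],0.065]]'; python3 -c "
from h import *
w=snap('wrist','w4')
go(489,-213,325,71)"
```

```text
time: 3.88
tool_pos: [535.8, -20.3, 330.7]
tcp_rot: [3.133, -0.001, 1.238]
contact_force: [0.7, -0.3, 0.9]
grip_width: 16.2
shift [-0.1973  0.0193  0.003 ] rot [ 0.0046 -0.0006 -0.0009] pos [535.2 -20.2 328. ] yaw [ 1.7974e+02 -4.0000e-02  7.0950e+01] F [-0.6  0.4 -0.3] t 3.93 w 19.8
```

```bash
python3 -m pendant '[[[-0.197,0.019,0.003],[0.0046,0,0],0.065],[[-0.197,0.019,0.003],[0.0046,0,0],0.065],[[-0.197,0.019,0.003],[0.0046,0,0],0.065],[[-0.197,0.019,0.003],[0.0046,0,0],0.065],[[-0.197,0.019,0.003],[0.0046,0,0],0.065],[[-0.197,0.019,0.003],[0.0046,0,0],0.065],[[-0.197,0.019,0.003],[0.0046,0,0],0.065],[[-0.197,0.019,0.003],[0.0046,0,0],0.065]]'; python3 -c "
from h import *
w=snap('wrist','w5');t=snap('top','t5')
go(489,-213,325,71)
print(proj(w,[[490,-215,46]]))
b=load('w4')['color']
cv2.imwrite('pics/c5.png',np.hstack([w['color'],cv2.resize(b[:300,130:430],(240,240)).repeat(1,0) if 0 else np.pad(cv2.resize(b[100:300,180:420],(240,200)),((0,220),(0,0),(0,0)))])[:,:,::-1])
"
```

```text
time: 4.6
tool_pos: [488.3, -212.0, 321.5]
tcp_rot: [-3.134, -0.001, 1.238]
contact_force: [0.4, 0.2, 0.2]
grip_width: 64.5
shift [-0.0015  0.0008 -0.0029] rot [-0.0062 -0.0007  0.0006] pos [ 488.7 -211.3  322.1] yaw [-1.7964e+02 -4.0000e-02  7.1030e+01] F [-0.8  0.7 -0.2] t 4.7 w 65.2
[[289.80681628 210.31929277]]
```

View pics/c5.png

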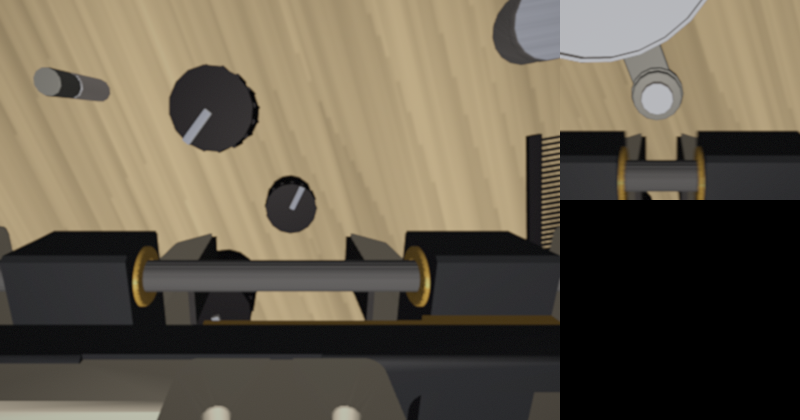

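The knob's top is at (291,206), with its rib running from (294,209) to (301,188). The inset shows the brake button standing up again.

```bash
python3 -c "
from h import *
w=load('w5');print(ray(w,291,206,46))
I=cv2.cvtColor(w['color'],cv2.COLOR_RGB2GRAY).astype(int)
yy,xx=np.mgrid[:420,:560]; m=((xx-291)**2+(yy-206)**2<24**2)
r=m&(I>95); print(r.sum())
P=np.array([ray(w,u,v,49)[:2] for u,v in zip(xx[r],yy[r])]); c=P.mean(0); u,s,vt=np.linalg.svd(P-c); s/=len(P)**.5
print('rib c',c,s*12**.5,np.degrees(np.arctan2(vt[0,1],vt[0,0])))
d=(I<75)&((xx-291)**2+(yy-206)**2<40**2); n,l,st,ce=cv2.connectedComponentsWithStats(d.astype(np.uint8)); k=1+st[1:,4].argmax(); print(st[k],ce[k])
# shaft + brake geometry from top (t5 unoccluded?) 
t=load('t1');J=cv2.cvtColor(t['color'],cv2.COLOR_RGB2GRAY)
go(0,0,0,71)
"
```

```text
[ 492.03157886 -211.9587675    46.        ]
148
rib c [ 498.37390253 -206.37493562] [19.33141832  4.69478017] -134.31176141964016
[ 266  176   50   57 2015] [289.81091811 204.70818859]
shift [ 0.0407 -0.5288  0.3254] rot [-0.0062 -0.0007  0.0006] pos [ 488.7 -211.3  322.1] yaw [-1.7964e+02 -4.0000e-02  7.1030e+01] F [-0.8  0.7 -0.2] t 4.7 w 65.2
```

```bash
python3 -m pendant '[[[0,0.003,0.04],[-0.004,0,0],0.065],[[0,0.003,0.08],[-0.004,0,0],0.065],[[0,0.003,0.11],[-0.004,0,0],0.065],[[0,0.003,0.125],[-0.004,0,0],0.065],[[0,0.003,0.132],[-0.004,0,0],0.065],[[0,0.003,0.136],[-0.004,0,0],0.065],[[0,0.003,0.138],[-0.004,0,0],0.065],[[0,0.003,0.138],[-0.004,0,0],0.065]]';python3 -c "
from h import *
go(491.5,-213,184,71)"
```

```text
time: 5.37
tool_pos: [491.3, -213.0, 185.6]
tcp_rot: [3.141, 0.0, 1.239]
contact_force: [0.2, -0.8, -0.8]
grip_width: 64.9
shift [0.0001 0.0002 0.0016] rot [ 0.0008  0.0002 -0.0001] pos [ 491.3 -213.   185.6] yaw [1.7995e+02 1.0000e-02 7.1000e+01] F [ 0.2 -0.8 -0.8] t 5.37 w 64.9
```

```bash
python3 -m pendant '[[[0,0,0.0015],[0,0,0],0.03],[[0,0,0.0015],[0,0,0],0.03],[[0,0,0.0015],[0,0,0],0.03],[[0,0,0.0015],[0,0,0],0.03],[[0,0,0.0015],[0,0,0],0.03],[[0,0,0.0015],[0,0,0],0.03],[[0,0,0.0015],[0,0,0],0.03],[[0,0,0.0015],[0,0,0],0.03]]'; python3 -m pendant '[[[0,0,-0.01],[0,0,0],0.03],[[0,0,-0.04],[0,0,0],0.03],[[0,0,-0.08],[0,0,0],0.03],[[0,0,-0.12],[0,0,0],0.03],[[0,0,-0.14],[0,0,0],0.03],[[0,0,-0.14],[0,0,0],0.03],[[0,0,-0.14],[0,0,0],0.03]]';python3 -c "
from h import *
go(440,60,350,25.3)"
```

```text
time: 6.03
tool_pos: [491.0, -213.5, 183.9]
tcp_rot: [3.141, 0.0, 1.238]
contact_force: [0.5, 0.4, 5.8]
grip_width: 39.8
time: 6.62
tool_pos: [490.7, -213.2, 324.5]
tcp_rot: [3.14, 0.0, 1.238]
contact_force: [0.7, 0.1, -1.3]
grip_width: 39.7
shift [ 0.2417 -0.137  -0.0258] rot [ 1.400e-03 -2.000e-04  7.967e-01] pos [ 490.7 -213.2  324.5] yaw [1.7992e+02 2.0000e-02 7.0950e+01] F [ 0.7  0.1 -1.3] t 6.62 w 39.7
```

```bash
python3 -c "
from h import *
go(470,99,340,26.6)"; python3 -m pendant '[[[0.288,-0.12,-0.0155],[0,0,0.774],0.03],[[0.288,-0.12,-0.0155],[0,0,0.774],0.03],[[0.288,-0.12,-0.0155],[0,0,0.774],0.03],[[0.288,-0.12,-0.0155],[0,0,0.774],0.03],[[0.288,-0.12,-0.0155],[0,0,0.774],0.03],[[0.288,-0.12,-0.0155],[0,0,0.774],0.03],[[0.288,-0.12,-0.0155],[0,0,0.774],0.03],[[0.288,-0.12,-0.0155],[0,0,0.774],0.03],[[0.288,-0.12,-0.0155],[0,0,0.774],0.03],[[0.288,-0.12,-0.0155],[0,0,0.774],0.03]]'; python3 -m pendant '[[[0,0,0],[0,0,0],0.03],[[0,0,0],[0,0,0],0.03],[[0,0,0],[0,0,0],0.03]]'; python3 -c "
from h import *
w=snap('wrist','w6')
go(470,99,340,26.6)"
```

```text
shift [ 0.2884 -0.1214 -0.0158] rot [ 1.40e-03 -2.00e-04  7.74e-01] pos [ 490.7 -213.2  324.5] yaw [1.7992e+02 2.0000e-02 7.0950e+01] F [ 0.7  0.1 -1.3] t 6.62 w 39.7
time: 7.45
tool_pos: [470.5, 100.1, 337.4]
tcp_rot: [-3.14, 0.004, 0.469]
contact_force: [0.1, 0.6, -1.2]
grip_width: 39.3
time: 7.7
tool_pos: [471.6, 96.6, 338.3]
tcp_rot: [-3.141, 0.002, 0.462]
contact_force: [-0.1, -1.1, -0.7]
grip_width: 39.7
shift [-0.0004 -0.0028 -0.0015] rot [-0.0007  0.0012 -0.0023] pos [471.6  96.7 338.5] yaw [-1.7996e+02  7.0000e-02  2.6470e+01] F [-0.2 -0.8 -0.9] t 7.75 w 39.7
```

View pics/w6.png

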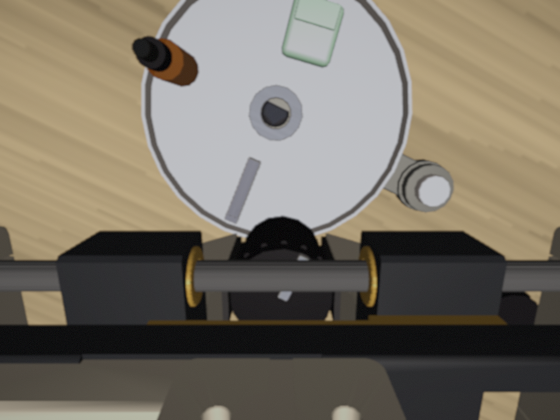

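The shaft tip is at (275,112) with its flat at the upper right, the brake is at (433,190), and the held knob's rib points the same way. Next I'll measure the collar and tip.

```bash
python3 -c "
from h import *
w=load('w6');I=cv2.cvtColor(w['color'],cv2.COLOR_RGB2GRAY)
x0,y0=240,77
cr=cv2.resize(w['color'][77:147,240:310],(560,560),interpolation=2)[:,:,::-1].copy()
cv2.imwrite('pics/c6.png',cr)
yy,xx=np.mgrid[:420,:560]
d=((I<90)&((xx-275)**2+(yy-112)**2<22**2)).astype(np.uint8)
n,l,st,ce=cv2.connectedComponentsWithStats(d);k=1+st[1:,4].argmax();print(st[k],ce[k])
c=cv2.HoughCircles(cv2.medianBlur(I,3)[70:155,230:320],cv2.HOUGH_GRADIENT,1,20,param1=80,param2=12,minRadius=18,maxRadius=32);print(c[0][:3]+[230,70,0])
for z,(u,v) in [(102,(275,112)),(78,(276,112.5)),(38,(433,190))]: print(z,ray(w,u,v,z).round(1))
print(load('w6')['mtx'][0,0]*19/ (320-78))
"
```

```text
[261 101  28  26 500] [273.436 114.492]
[[275.5        112.5         27.10000038]]
102 [530.9 133.2 102. ]
78 [531.2 133.1  78. ]
38 [534.  -14.8  38. ]
26.18562609841101
```

View pics/c6.png

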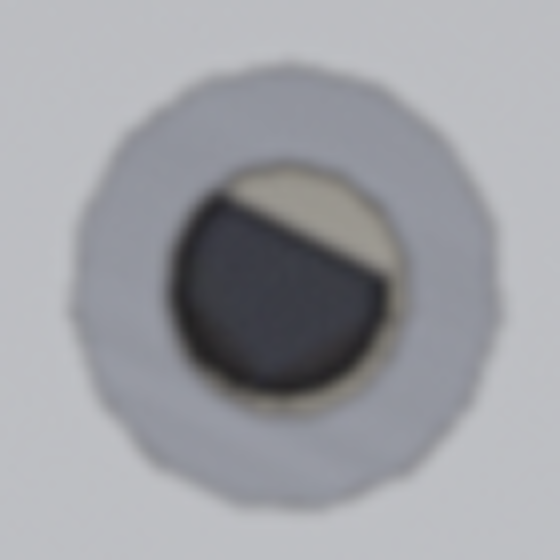

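The flat's normal is 25.6° clockwise of image-up, so shaft yaw ≈ 0.9°, in agreement with the brake direction (1.2°). The wrist and top cameras differ by several mm in y, so I'll cross-check using the held knob's own appearance and the scene view.

```bash
python3 -c "
from h import *
o=get_obs();w=load('w6');s=load('s1');t=load('t1')
R=Ro.from_euler('xyz',o['tcp_rot']);T=o['tool_pos']
a=np.linspace(0,2*np.pi,73)
for h in (184,138):
    P=proj(w,T+R.apply(np.c_[20.5*np.cos(a),20.5*np.sin(a),0*a+h]));print(h,'min row',P[P[:,1].argmin()],'cols',P[:,0].min(),P[:,0].max(), 'rows',P[:,1].max())
# tray rim fit in each view
for n,c,(u,v),r in (('top',t,(176,237),70),('scene',s,(349,272),60)):
    J=cv2.cvtColor(c['color'],cv2.COLOR_RGB2GRAY)
    m=((J>150)&(c['color'].max(2).astype(int)-c['color'].min(2)<28)).astype(np.uint8)
    yy,xx=np.mgrid[:420,:560]; m[(xx-u)**2+(yy-v)**2>r*r]=0
    cs=max(cv2.findContours(m,0,1)[0],key=cv2.contourArea); H=cv2.convexHull(cs).reshape(-1,2)
    Q=np.array([ray(c,p[0],p[1],38)[:2] for p in H]); (cx,cy),rr=cv2.minEnclosingCircle(Q.astype(np.float32)); print(n,cx,cy,rr)
    for q in ([531,133,102],[531,128,102]): print(proj(c,q))
cv2.imwrite('pics/c7.png',np.hstack([cv2.resize(s['color'][225:325,295:405],(440,400),interpolation=2),cv2.resize(w['color'][200:320,220:345],(360,400),interpolation=2)])[:,:,::-1])
"
```

```text
184 min row [285.72174455 209.60824769] cols 246.52249285631692 324.7501542213569 rows 283.0570630509667
138 min row [287.29777762 241.39028935] cols 234.61416117175537 339.63700175791007 rows 336.70223350178225
top 532.3309936523438 130.72109985351562 110.61087799072266
[[165.00668312 231.17114083]]
[[167.48101644 231.40453313]]
scene 534.3155517578125 131.73019409179688 109.73844146728516
[[352.05558948 247.02484923]]
[[350.39854732 245.80703052]]
```

View pics/c7.png

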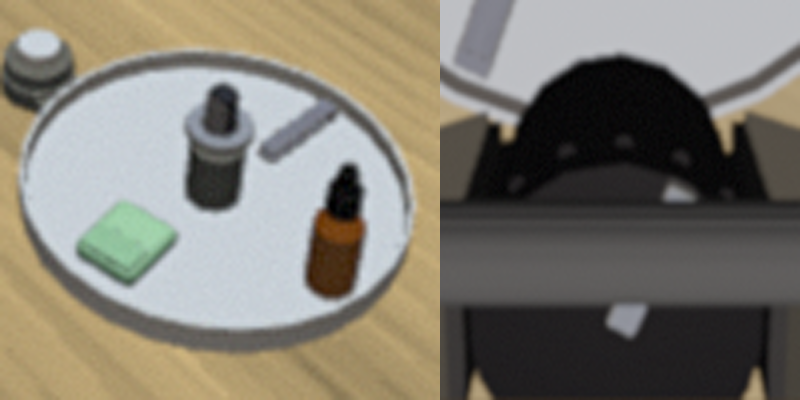

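```bash
python3 -c "
from h import *
w=load('w6');a=ray(w,284.9,296,203);b=ray(w,303.3,257.6,203);d=b-a;print(a,b,np.degrees(np.arctan2(d[1],d[0])))
f=[ray(w,240+u/8,77+v/8,102) for u,v in ((215,192),(388,275))];d=f[1]-f[0];print(np.degrees(np.arctan2(d[1],d[0]))+90,np.hypot(*d[:2]))
go(534.3,132.3,300,26.6)"
```

```text
[470.32017798  97.10655797 203.        ] [487.54033415  98.0647567  203.        ] 3.184883206114405
1.6498138501947892 14.817006274715132
shift [ 0.072  -0.0039  0.0384] rot [-0.0007  0.0012 -0.0023] pos [471.6  96.7 338.5] yaw [-1.7996e+02  7.0000e-02  2.6470e+01] F [-0.2 -0.8 -0.9] t 7.75 w 39.7
```

```bash
python3 -m pendant '[[[0.036,-0.002,0],[0,0,0.026],0.03],[[0.072,-0.004,0.01],[0,0,0.026],0.03],[[0.072,-0.004,0.038],[0,0,0.026],0.03],[[0.072,-0.004,0.038],[0,0,0.026],0.03],[[0.072,-0.004,0.038],[0,0,0.026],0.03],[[0.072,-0.004,0.038],[0,0,0.026],0.03],[[0.072,-0.004,0.038],[0,0,0.026],0.03]]'; python3 -c "
from h import *
s=snap('scene','s8');w=snap('top','t8')
go(534.3,132.3,300,25.2)
cv2.imwrite('pics/c8.png',np.hstack([cv2.resize(s['color'][200:290,310:400],(600,600),interpolation=2)])[:,:,::-1])
"
```

```text
time: 8.33
tool_pos: [534.0, 133.2, 302.2]
tcp_rot: [3.142, -0.001, 0.437]
contact_force: [0.2, -1.1, -1.1]
grip_width: 39.7
shift [-0.0002  0.0012  0.0023] rot [ 0.0002 -0.0016 -0.0022] pos [534.  133.5 302.3] yaw [ 1.7999e+02 -9.0000e-02  2.5070e+01] F [ 0.3 -0.4 -1.1] t 8.43 w 39.9
```

View pics/c8.png

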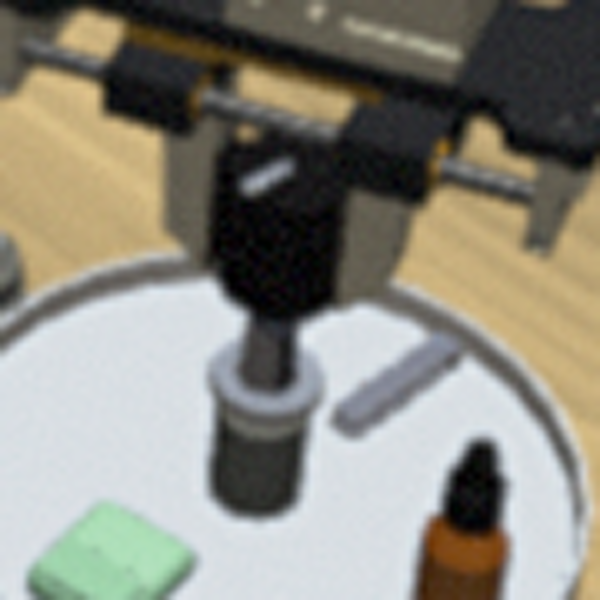

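In the scene view the held knob hangs over the shaft to about 1 mm (knob bottom centre (278,285), expected about (275,282)), and its rib has the right heading. Descending with force checks.

```bash
python3 -m pendant '[[[0,0.0008,0.006],[0,0,0],0.03],[[0,0.0008,0.012],[0,0,0],0.03],[[0,0.0008,0.015],[0,0,0],0.03],[[0,0.0008,0.018],[0,0,0],0.03],[[0,0.0008,0.02],[0,0,0],0.03],[[0,0.0008,0.022],[0,0,0],0.03],[[0,0.0008,0.022],[0,0,0],0.03]]';  python3 -c "
from h import *
go(534.3,132.3,300,25.2);print(get_obs()['moment'])"
```

```text
time: 9.02
tool_pos: [534.2, 133.2, 278.4]
tcp_rot: [-3.141, 0.001, 0.438]
contact_force: [-0.7, -1.5, -0.0]
grip_width: 40.0
shift [-0.0003  0.0008 -0.0216] rot [-0.0007  0.0011 -0.0015] pos [534.2 133.2 278.4] yaw [-1.7996e+02  6.0000e-02  2.5110e+01] F [-0.7 -1.5 -0. ] t 9.02 w 40.0
[-0.04116023  0.18329688  0.0086767 ]
```

Knob is already 8 mm over the shaft without force. Continuing.

```bash
python3 -m pendant '[[[0,0,0.003],[0,0,0],0.03],[[0,0,0.006],[0,0,0],0.03],[[0,0,0.009],[0,0,0],0.03],[[0,0,0.012],[0,0,0],0.03],[[0,0,0.014],[0,0,0],0.03],[[0,0,0.014],[0,0,0],0.03]]'; python3 -m pendant '[[[0,0,0.001],[0,0,0],0.03],[[0,0,0.002],[0,0,0],0.03],[[0,0,0.003],[0,0,0],0.03],[[0,0,0.004],[0,0,0],0.03],[[0,0,0.005],[0,0,0],0.03],[[0,0,0.005],[0,0,0],0.03],[[0,0,0.005],[0,0,0],0.03]]'
```

```text
time: 9.52
tool_pos: [534.2, 133.2, 264.3]
tcp_rot: [-3.141, 0.001, 0.438]
contact_force: [-0.3, 0.1, -1.1]
grip_width: 39.6
time: 10.1
tool_pos: [534.4, 133.2, 260.2]
tcp_rot: [-3.141, -0.0, 0.438]
contact_force: [-0.7, 0.4, 4.1]
grip_width: 39.8
```

```bash
python3 -m pendant '[[[0,0,0.001],[0,0,0],0.03],[[0,0,0.002],[0,0,0],0.03],[[0,0,0.003],[0,0,0],0.03],[[0,0,0.003],[0,0,0],0.03],[[0,0,0.003],[0,0,0],0.03]]'; python3 -m pendant '[[[0,0,0.001],[0,0,0],0.03],[[0,0,0.0015],[0,0,0],0.03],[[0,0,0.0015],[0,0,0],0.03],[[0,0,0.0015],[0,0,0],0.03]]';python3 -m pendant '[[[0,0,0.001],[0,0,0],0.03],[[0,0,0.001],[0,0,0],0.03],[[0,0,0.001],[0,0,0],0.03]]'
```

```text
time: 10.52
tool_pos: [534.4, 133.2, 257.3]
tcp_rot: [-3.141, -0.0, 0.438]
contact_force: [-1.1, -1.0, 6.3]
grip_width: 39.6
time: 10.85
tool_pos: [534.4, 133.2, 256.0]
tcp_rot: [-3.141, -0.0, 0.438]
contact_force: [-2.1, -0.9, 7.2]
grip_width: 39.9
time: 11.1
tool_pos: [534.3, 133.2, 255.8]
tcp_rot: [-3.142, -0.001, 0.438]
contact_force: [-5.0, -0.0, 14.3]
grip_width: 39.5
```

On the stop: z has stopped at 255.8, as expected, and the force jumped to 14 N. One last check picture, plus a wait to see that it holds.

```bash
python3 -m pendant '[[[0,0,0.0004],[0,0,0],0.03],[[0,0,0.0004],[0,0,0],0.03],[[0,0,0.0004],[0,0,0],0.03],[[0,0,0.0004],[0,0,0],0.03],[[0,0,0.0004],[0,0,0],0.03],[[0,0,0.0004],[0,0,0],0.03],[[0,0,0.0004],[0,0,0],0.03],[[0,0,0.0004],[0,0,0],0.03]]';python3 -c "
from h import *
s=snap('scene','s9');a=load('s1')
cv2.imwrite('pics/c9.png',np.hstack([cv2.resize(x['color'][150:320,255:415],(400,425),interpolation=2) for x in (a,s)])[:,:,::-1])
"
```

```text
time: 11.77
tool_pos: [534.3, 133.2, 255.7]
tcp_rot: [3.142, -0.001, 0.438]
contact_force: [-5.7, -1.4, 17.0]
grip_width: 39.8
```

View pics/c9.png

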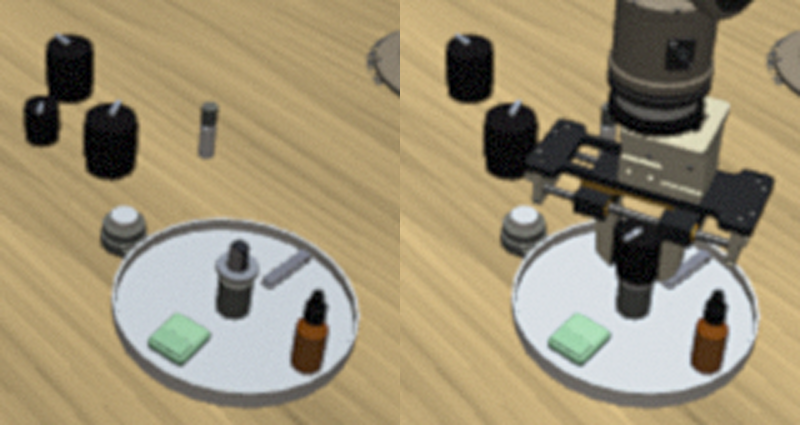

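The before and after views agree: the knob is down on the column and covers the shaft and collar. The floss, dropper, clipper, tray, brake and both other knobs are unmoved.

```bash
python3 -c "
from plant import close_job; print(close_job())"
```

```text
the job is handed in; nothing more can be done
None
```

The job is done and handed in at about 12 s of robot time, with the gripper still holding the knob pressed down on the shaft.

- **Brake:** I pressed the button onto its stop, and the force rose to 34 N with no further travel. A later picture showed it standing up again.
- **Knob:** I picked up the smallest of the three lookalikes (about 41 mm across). I turned it to within about 2° of the shaft's flat, and it went on without force.
- **Pressing down:** The knob met the collar at a TCP height of about 262 mm and stopped at 255.7 mm, so it travelled the full 6 mm. The last reading was 17 N held, against the 9 N the spring needs.
- **Other items:** Before and after pictures show the tray, floss, clipper, dropper, brake button and the two other knobs unmoved. I did not check the cup, tin, comb and balm afterwards, but the arm never came near them.
- **Disagreement:** The wrist and top cameras differed by 3–7 mm in y. I settled it with tray-rim fits and by comparing the held knob with the shaft in the pictures. A small side force of about 6 N remained at the end.

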